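# Line up gearbox shafts by height on the staging rail

### The arm

A 6-joint arm with a two-finger parallel gripper is mounted at the origin on a cart in front of the work surface, level with it; the furniture and walls round the work are solid. World frame = base frame: x ahead of the robot, y to its left, z up, the work surface at z = 0. Lengths are in m, angles in degrees, forces in N, time in s.
With the tool pointing down it reaches from about 0.3 to 0.775 m from the base axis. Payload 14.6 kg.
Tool frame: the origin (TCP) lies between the finger pads; the fingertips stand 25 mm ahead of it and the grasp point (between the pads) lies 6 mm ahead of it; z points along the fingers, x is the direction in which the jaws open and shut, and the axes are right-handed (so a half turn about z gives the same grasp; the last joint's range is limited). The gripper opens to 85 mm and grips with 20 to 120 N. Pads are 22 mm wide; open, the fingers measure 114 mm over their backs; the gripper's body (76 mm by 85 mm) begins 54 mm behind the grasp point. The pads swing forward as they close: fully open they stand 13 mm farther back than shut.
Start: joints at [-3.816, 17.183, 87.147, -0, 75.671, -3.816], TCP at [0.55, -0, 0.256] pointing down, gripper open.
Joint ranges: [-173.82, 173.82], [-45.26, 126.66], [13.44, 144.39], [-59.66, 239.66], [0, 175.72], [-146.38, 146.38]. Speed limits (degrees/s): [127.2, 127.2, 147.25, 180, 180, 180].

### API

Orientations are given as [roll, pitch, yaw] about the fixed x, y, z axes, in that order (R = Rz(yaw) Ry(pitch) Rx(roll)).
In Python, from cell import r, vision, order gives the robot as it stands. The module is installed in compiled form; this text tells all that it offers.
- The arm moves only by the tool apply_moves, never from a script. Its argument "targets" is text: rows parted by semicolons, each of 4 numbers parted by spaces: the shift along the world's x, y, z in mm, then the turn about the world's z in rad. A call has 1 to 12 rows; each row shifts and turns the pose as measured when the row begins; what a row does not reach is not made up. A row lasts 1/10 s, in which the tool goes at most 50 mm and 8.59 degrees, less where a joint would pass 70% of its speed; a pose out of reach is approached as far as the arm can. A call is refused whole if a number of a shift passes 50 or a number of a turn 0.15, either way. A call with a gripper value outside its range is refused whole. "hand" is the finger opening in mm, from 0 to 85.4, set as the call begins (left out, the last holds). The fingers move at their own pace and stop on an object; "newtons" is the grip in N (left out, the last holds). Time passes only in rows, so rows that do not move let the fingers close. It gives the time, the measured TCP pose, the force and the opening at its end, in the units of the state.
- r.get_obs(): the state, without advancing time (a new reading comes with each control period).
- vision.capture(name): name is "scene" or "side" or "wrist"; returns (picture, depth): 420x560x3 uint8, red, green, blue; 420x560 float32, m along the optical axis (not along the pixel's ray), 0 where there is no reading.
- vision.calibration(name): a dict with "fovy" (degrees; the focal length in pixels is half the picture's height over the tangent of half this angle, whatever the lens; pixels are square), "cx", "cy" (the principal point, pixels), "k1" (the pictures are not rectified: a ray, as slopes to the right and down, at radius r is drawn at 1 + k1 r^2 times it, then the intrinsics apply), "xyz" and "attitude" of the camera in the world. Camera axes: x right, y down, z forward; pixel columns grow to the right and rows downward; lengths in m; the calibration is good to about 2 mm. A picture is of the moment at which its call begins: read the wrist's pose just before it. calibration takes no time and is no camera call; for the wrist camera it gives the pose at the moment of the call.
- order.finish_job(): hands the job in, once; it reports no verdict.
The state is a dict: "time_s": time; "joints": joint angles; "joint_vel": joint speeds; "joint_torque": joint torques, N m; "eef_pos": TCP position; "eef_rot": TCP orientation; "contact_force": force on the tool from outside, world axes, zero at the start; "torque": the same for the moment, N m; "width": finger opening in m.
Only numpy, scipy, OpenCV 4.12 (cv2) and the standard library are available. Lean on these libraries where they do the work, as an engineer would, in place of code of your own. Each camera call takes 0.05 s, during which the arm holds its last target.

### The job

Stage the four gearbox parts for the press: stand them upright on the four seats of the aluminium rail in order of height, the tallest on the seat next to the red post and the lowest at the grey-post end, each centred on its seat. Do not tip any part over on the way, leave the grease cup where it stands, and let go of everything.

Things in the scene. Friction and masses are not known exactly. Their poses are not given: they have to be found in the camera images.
- shaft_mid (a point): Plain stepped hollow steel output shaft without a gear, standing upright, the tallest part: 138 mm tall. The point is on its axis half-way up (69 mm above its underside). Its own z axis points up; it is round, so its yaw does not matter. Foot 58 mm in diameter, a 70 mm collar from 20 to 32 mm height, then 52 mm up to 86 mm height and 44 mm from there to the top. 0.6 kg.
- wheel_tall_mid (a point): Bronze worm wheel on a long steel shaft, 116 mm tall, bare shaft end upward (a bearing only underneath). The point is on its axis half-way up (58 mm above its underside). Its own z axis points up; it is round, so its yaw does not matter. The gear is 79 mm in diameter, from 34 to 54 mm height; the shaft above it is 42 mm in diameter up to 71 mm height, 39 mm up to 89 mm and 31 mm from there to the top. 0.6 kg.
- wheel_mid_mid (a point): Bronze worm wheel with a ball bearing on both ends of its shaft, one above and one below the gear, 97 mm tall. The point is on its axis half-way up (48.5 mm above its underside). Its own z axis points up; it is round, so its yaw does not matter. The gear is 79 mm in diameter, from 35 to 54 mm height; the upper bearing is 62 mm in diameter, from 78 to 94 mm height, and can be gripped across. 0.6 kg.
- wheel_low_mid (a point): Bronze worm wheel on a short bare steel shaft without bearings, the lowest part: 79 mm tall. The point is on its axis half-way up (39.5 mm above its underside). Its own z axis points up; it is round, so its yaw does not matter. The gear is 79 mm in diameter, from 27 to 46 mm height; the shaft above it is 38 mm in diameter up to 60 mm height and 33 mm from there to the top. 0.5 kg.
- red_post: Red round end post, 26 mm in diameter, 36 mm tall, at one end of the aluminium rail, 60 mm beyond the centre of the end seat; a like grey post is at the other end. It changes ends from start to start. Fixed. Origin at the centre of its underside, on the rail's top, 10 mm above the bench.
- cup: Plain white grease cup, open at the top and dark inside, 68 mm across the rim, 86 mm tall, standing on the bench to the left of the work; not to be disturbed. Origin at the centre of its underside.
- seat_a_top (a point): Seat on the rail, the end of the row on the robot's left: flat black disc with a yellow rim, 74 mm in diameter. The point is the centre of its flat top, 12 mm above the bench; its y axis runs along the row (to the left). The rail is a fixed flat aluminium plate 84 x 490 x 10 mm; its four seats are 110 mm apart centre to centre.
- seat_b_top (a point): Seat on the rail, second from the left: flat black disc with a yellow rim, 74 mm in diameter. The point is the centre of its flat top, 12 mm above the bench; its y axis runs along the row (to the left). The rail is a fixed flat aluminium plate 84 x 490 x 10 mm; its four seats are 110 mm apart centre to centre.
- seat_c_top (a point): Seat on the rail, third from the left: flat black disc with a yellow rim, 74 mm in diameter. The point is the centre of its flat top, 12 mm above the bench; its y axis runs along the row (to the left). The rail is a fixed flat aluminium plate 84 x 490 x 10 mm; its four seats are 110 mm apart centre to centre.
- seat_d_top (a point): Seat on the rail, the end of the row on the robot's right: flat black disc with a yellow rim, 74 mm in diameter. The point is the centre of its flat top, 12 mm above the bench; its y axis runs along the row (to the left). The rail is a fixed flat aluminium plate 84 x 490 x 10 mm; its four seats are 110 mm apart centre to centre.
Things that resemble listed ones, but are neither listed nor needed, are in the scene too. Leave any green look-alike of the part that bears wheel_mid_mid alone.

How it is judged:
By the outcome, as a careful person would: the job done as asked, in the order asked, and still so for the second after the job is handed in, with the robot touching nothing.
It also fails if it takes over 122 s, if anything falls off the work surface, if the arm or the gripper's body presses on something with over 40 N, if the wrist force passes 120 N, or if a joint passes its speed limit or range.

## Working session

There is one attempt and no reset: what is moved stays moved. The work goes in short steps, Python scripts to look and compute and a tool call to move; the robot and the scene stay as the last step left them, time stands still between calls to the robot, and variables do not carry over. Pictures are saved under pics/ and viewed, and the job is handed in when it is done.

Besides the shell and the picture viewer there is one more tool, called after "Emit:" by a JSON object that holds its "op" and its "data", one argument or row to a line. apply_moves: Moves the arm, as the interface text tells. Its arguments: {"type":"object","properties":{"targets":{"type":"string"},"hand":{"type":"number"},"newtons":{"type":"number"}},"required":["targets"]}

```bash
mkdir -p pics
cat > h.py <<'E'
from cell import r, vision, order
import numpy as np, cv2
from scipy.spatial.transform import Rotation as R
def cap(n,fn=None):
    c=vision.calibration(n); p,d=vision.capture(n)
    if fn: cv2.imwrite('pics/'+fn,p[:,:,::-1])
    return c,p,d
def K(c,h=420):
    f=h/2/np.tan(np.radians(c['fovy'])/2); return f
def pts(c,uv,d=None,z=None):
    uv=np.asarray(uv,float).reshape(-1,2); f=K(c)
    Km=np.array([[f,0,c['cx']],[0,f,c['cy']],[0,0,1.]])
    # iterate undistort
    q=(uv-[c['cx'],c['cy']])/f; s=q.copy()
    for _ in range(20): s=q/(1+c['k1']*(s**2).sum(1,keepdims=True))
    ray=np.c_[s,np.ones(len(s))]
    M=R.from_euler('xyz',c['attitude'],degrees=True).as_matrix()
    w=ray@M.T; o=np.array(c['xyz'])
    if z is not None: t=(z-o[2])/w[:,2]
    else: t=np.asarray(d)
    return o+w*np.reshape(t,(-1,1))
def cloud(c,d):
    v,u=np.mgrid[0:d.shape[0],0:d.shape[1]]
    P=pts(c,np.c_[u.ravel(),v.ravel()],d.ravel()).reshape(d.shape+(3,)); P[d==0]=np.nan
    return P
E
python3 - <<'E'
from h import *
for n in ['scene','side','wrist']:
    c,p,d=cap(n,n+'0.png'); print(n,c); np.savez('/tmp/'+n+'0.npz',p=p,d=d)
    P=cloud(c,d); print(np.nanpercentile(P[...,2],[1,10,50,90]))
print(r.get_obs())
E
```

```text
scene {'fovy': 49.36616503157201, 'cx': 274.1603442505269, 'cy': 208.90740765979928, 'k1': 0.0513004375119627, 'xyz': array([-0.47016962,  0.04932363,  1.71649248]), 'attitude': array([-149.17259686,   -0.79971451,  -95.46967338])}
[-0.81302781 -0.80033198  0.02348639  0.83052635]
side {'fovy': 52.880893493596176, 'cx': 284.53590567122666, 'cy': 211.1444249641297, 'k1': -0.04345016120238317, 'xyz': array([-0.08702637,  0.87542217,  1.05982012]), 'attitude': array([-131.09829683,    0.38945234, -148.49377056])}
[-0.80729842 -0.79601923  0.13978065  0.7413315 ]
wrist {'fovy': 61.019722880784435, 'cx': 277.4380158784061, 'cy': 204.84402341020916, 'k1': -0.008166972555167866, 'xyz': array([0.54929438, 0.07269754, 0.37304467]), 'attitude': array([1.63462558e+02, 5.99313276e-02, 5.52266970e-02])}
[-0.80210181 -0.00311985  0.00099665  0.29999713]
{'time_s': 0.15, 'joints': array([-3.81818928e+00,  1.72074744e+01,  8.71723793e+01, -1.68633195e-03,
        7.56733139e+01, -3.81645613e+00]), 'joint_vel': array([ 0.03261491, -0.07971711, -0.11866412, -0.05469049, -0.09462554,
       -0.05345282]), 'joint_torque': array([ 1.15317634e-03, -5.43663168e+01, -3.61884356e+01, -9.07762978e-05,
        3.16729136e-03,  4.75633647e-05]), 'eef_pos': array([ 5.49829929e-01, -1.98509333e-05,  2.55857872e-01]), 'eef_rot': array([-1.79998091e+02,  5.31583607e-02, -1.31421678e-03]), 'contact_force': array([ 0.62364577,  1.3587654 , -0.56097267]), 'torque': array([0.02209187, 0.01826379, 0.03924092]), 'width': 0.08502216723412638}
```

View pics/scene0.png

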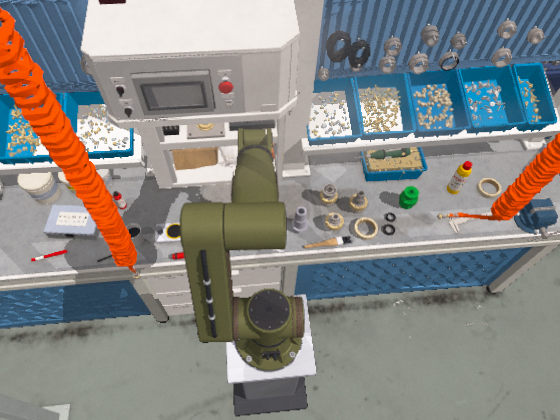

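View pics/side0.png

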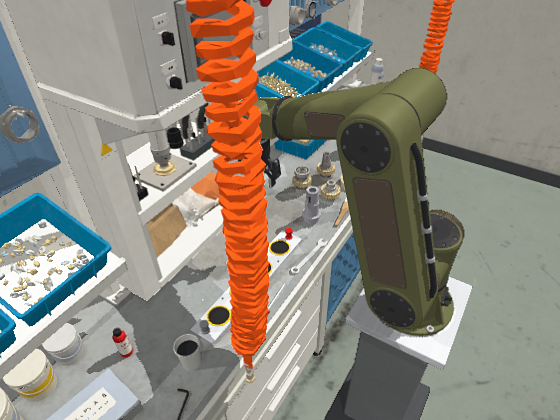

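View pics/wrist0.png

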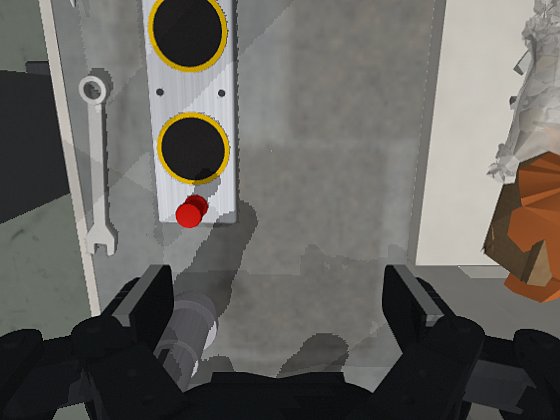

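The wrist picture shows the rail running along y. The red post is at (190,212), at the robot's-right end, so the tallest part goes on seat d. The scene picture shows the shaft at (300,215), wheels at (329,193), (358,200) and (335,220), and the green look-alike at (409,197).

Run:
```python
from h import *
for n,(x0,y0,x1,y1) in {'scene':(270,150,440,260),'side':(180,130,370,290)}.items():
    D=np.load('/tmp/'+n+'0.npz');p=D['p'];
    cv2.imwrite('pics/%s_z.png'%n,cv2.resize(p[y0:y1,x0:x1,::-1],None,fx=4,fy=4,interpolation=cv2.INTER_CUBIC))
D=np.load('/tmp/scene0.npz');c=vision.calibration('scene');P=cloud(c,D['d'])
m=(P[...,2]>0.03)&(P[...,2]<0.16)&(P[...,0]>.25)&(P[...,0]<.85)&(P[...,1]<0.4)&(P[...,1]>-.75)
k,l,s,ce=cv2.connectedComponentsWithStats(m.astype(np.uint8))
for i in range(1,k):
    if s[i,4]>20:
        q=P[l==i]; t=q[q[:,2]>np.percentile(q[:,2],98)-0.01]
        print(ce[i].round(),s[i,4],'top',q[:,2].max().round(3),'ctr',t.mean(0).round(3),'ext',np.nanmin(q,0).round(3),np.nanmax(q,0).round(3))
for uv in [(160,105),(200,105)]: pass
```

```text
[273. 151.] 27 top 0.125 ctr [ 0.787 -0.087  0.119] ext [ 0.759 -0.093  0.073] [ 0.835 -0.083  0.125]
[200. 164.] 1729 top 0.16 ctr [0.759 0.233 0.153] ext [0.688 0.068 0.03 ] [0.849 0.4   0.16 ]
[393. 162.] 1712 top 0.142 ctr [ 0.718 -0.599  0.131] ext [ 0.628 -0.75   0.03 ] [ 0.797 -0.439  0.142]
[290. 160.] 475 top 0.16 ctr [ 0.728 -0.15   0.154] ext [ 0.69  -0.227  0.03 ] [ 0.754 -0.094  0.16 ]
[329. 193.] 290 top 0.109 ctr [ 0.565 -0.308  0.098] ext [ 0.529 -0.348  0.032] [ 0.599 -0.272  0.109]
[409. 196.] 300 top 0.11 ctr [ 0.524 -0.648  0.098] ext [ 0.488 -0.688  0.035] [ 0.558 -0.612  0.11 ]
[358. 201.] 273 top 0.123 ctr [ 0.522 -0.431  0.117] ext [ 0.485 -0.47   0.031] [ 0.56  -0.392  0.123]
[300. 219.] 287 top 0.15 ctr [ 0.446 -0.17   0.141] ext [ 0.411 -0.203  0.03 ] [ 0.472 -0.137  0.15 ]
[334. 221.] 249 top 0.09 ctr [ 0.443 -0.316  0.082] ext [ 0.407 -0.354  0.031] [ 0.487 -0.277  0.09 ]
```

View pics/scene_z.png

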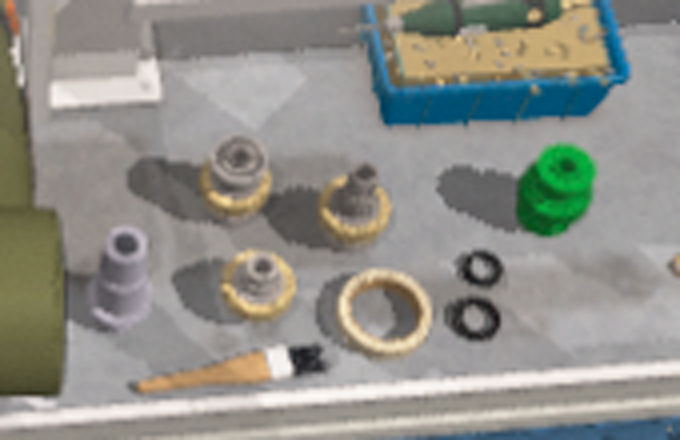

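View pics/side_z.png

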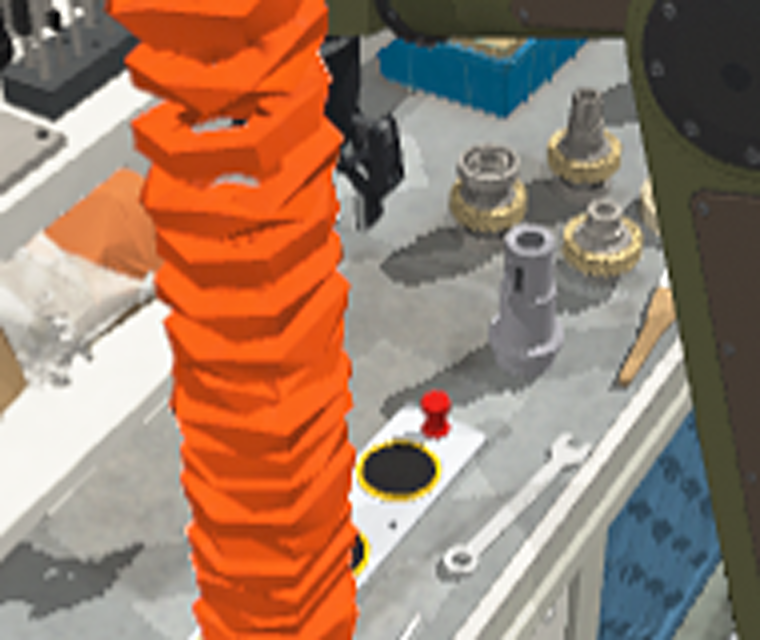

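Run:
```python
from h import *
D=np.load('/tmp/wrist0.npz');p=D['p']
c=vision.calibration('wrist')
hsv=cv2.cvtColor(p,cv2.COLOR_RGB2HSV)
y=cv2.inRange(hsv,(20,150,120),(35,255,255)); y[330:]=0
k,l,s,ce=cv2.connectedComponentsWithStats(y)
for i in range(1,k):
    if s[i,4]>100:
        v,u=np.where(l==i); q=pts(c,np.c_[u,v],z=0.012)
        A=np.c_[2*q[:,:2],np.ones(len(q))]; b=(q[:,:2]**2).sum(1)
        x=np.linalg.lstsq(A,b,rcond=None)[0]; print('seat',x[:2].round(4),np.sqrt(x[2]+x[0]**2+x[1]**2))
for n in ['scene','side']:
    D=np.load('/tmp/'+n+'0.npz');c=vision.calibration(n);p=D['p'];P=cloud(c,D['d'])
    h=cv2.cvtColor(p,cv2.COLOR_RGB2HSV)
    o=cv2.inRange(h,(3,200,150),(13,255,255))>0
    m=o&(P[...,2]<0.6)&(P[...,2]>.0)&(P[...,0]<.8)&(P[...,0]>0)
    q=P[m]; q=q[(q[:,1]>-.2)&(q[:,1]<.8)]
    for z in np.arange(0,.6,.1):
        t=q[(q[:,2]>=z)&(q[:,2]<z+.1)]
        if len(t): print(n,'cable',z.round(1),len(t),t.min(0).round(2),t.max(0).round(2))
    g=p
    m=(P[...,2]>0.15)&(P[...,2]<.7)&(P[...,0]<.9)&(P[...,0]>.25)&(P[...,1]<.5)&(P[...,1]>-.5)&~o&(p.min(2)>110)
    q=P[m]
    for z in np.arange(.1,.7,.1):
        t=q[(q[:,2]>=z)&(q[:,2]<z+.1)]
        if len(t)>20: print(n,z.round(1),len(t),np.percentile(t,[1,99],axis=0).round(2).tolist())
D=np.load('/tmp/side0.npz');c=vision.calibration('side');P=cloud(c,D['d'])
for uv in [(187,345),(219,315)]: print(uv,P[uv[1],uv[0]])
```

```text
seat [0.4654 0.1339] 0.034148080451231
seat [0.4634 0.0242] 0.034197524957661145
scene cable 0.0 4 [0.38 0.53 0.  ] [0.7  0.78 0.07]
scene cable 0.1 16 [0.25 0.48 0.12] [0.26 0.49 0.17]
scene cable 0.2 165 [0.21 0.44 0.23] [0.27 0.52 0.3 ]
scene cable 0.3 337 [0.21 0.43 0.3 ] [0.27 0.51 0.4 ]
scene cable 0.4 391 [0.21 0.43 0.4 ] [0.27 0.49 0.5 ]
scene cable 0.5 502 [0.21 0.42 0.5 ] [0.27 0.49 0.6 ]
scene 0.1 576 [[0.68, -0.48, 0.15], [0.8, 0.48, 0.2]]
scene 0.2 3711 [[0.68, -0.5, 0.2], [0.89, 0.49, 0.3]]
scene 0.3 2312 [[0.68, -0.32, 0.3], [0.77, 0.42, 0.4]]
scene 0.4 362 [[0.63, -0.23, 0.4], [0.75, 0.42, 0.5]]
scene 0.5 643 [[0.31, -0.5, 0.5], [0.79, 0.08, 0.6]]
scene 0.6 2567 [[0.47, -0.5, 0.6], [0.78, 0.43, 0.7]]
side cable 0.0 1 [0.44 0.14 0.02] [0.44 0.14 0.02]
side cable 0.1 68 [0.25 0.48 0.12] [0.26 0.5  0.18]
side cable 0.2 642 [0.22 0.45 0.23] [0.28 0.52 0.3 ]
side cable 0.3 1159 [0.22 0.01 0.3 ] [0.61 0.51 0.4 ]
side cable 0.4 1352 [0.21 0.44 0.4 ] [0.28 0.5  0.5 ]
side cable 0.5 1706 [0.21 0.43 0.5 ] [0.28 0.5  0.6 ]
side 0.1 636 [[0.68, -0.32, 0.15], [0.81, 0.5, 0.2]]
side 0.2 2408 [[0.68, -0.1, 0.2], [0.87, 0.5, 0.3]]
side 0.3 4947 [[0.69, -0.09, 0.3], [0.89, 0.46, 0.4]]
side 0.4 2956 [[0.69, 0.08, 0.4], [0.85, 0.46, 0.5]]
side 0.5 2353 [[0.39, 0.0, 0.5], [0.82, 0.46, 0.6]]
side 0.6 5745 [[0.47, -0.05, 0.6], [0.81, 0.46, 0.7]]
(187, 345) [0.45426706 0.49921296 0.064973  ]
(219, 315) [0.46901726 0.35293103 0.0113643 ]
```

Emit:
{"op": "apply_moves", "data": {
  "targets": "0 -30 20 0;0 -40 0 0;0 -40 0 0;0 -40 0 0;-20 -40 0 0;-20 -30 0 0;-20 -30 0 0;0 0 0 0"
}}

```text
time_s: 0.95
eef_pos: [0.4858, -0.2581, 0.2741]
eef_rot: [-179.9, 0.3, 0.2]
contact_force: [0.6, -0.0, 0.6]
width: 0.0854
```

Run:
```python
from h import *
print(r.get_obs()['eef_pos'],r.get_obs()['eef_rot'])
c,p,d=cap('wrist','wrist1.png');np.savez('/tmp/wrist1.npz',p=p,d=d,**c)
```

```text
[ 0.48578012 -0.25812508  0.27408071] [-179.91750572    0.2951416     0.20459764]
```

View pics/wrist1.png

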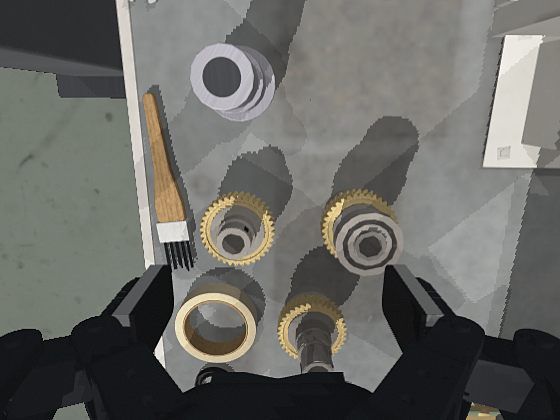

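The wrist picture shows all four parts: shaft top at (222,75), low wheel at (237,235), mid wheel at (366,240) and tall wheel at (315,340). Next I fit the axes from the depth.

```bash
cat >> h.py <<'E'
def circ(q,rad=None):
    from scipy.optimize import least_squares
    A=np.c_[2*q[:,:2],np.ones(len(q))]; b=(q[:,:2]**2).sum(1)
    x=np.linalg.lstsq(A,b,rcond=None)[0]; x0=[x[0],x[1],np.sqrt(max(x[2]+x[0]**2+x[1]**2,1e-6))]
    s=least_squares(lambda t:np.hypot(q[:,0]-t[0],q[:,1]-t[1])-t[2],x0,loss='soft_l1',f_scale=.001)
    return s.x
def outline(c,mask,z):
    """circle through the outer contour of mask cast on plane z"""
    cs,_=cv2.findContours(mask.astype(np.uint8),cv2.RETR_EXTERNAL,cv2.CHAIN_APPROX_NONE)
    k=max(cs,key=cv2.contourArea)[:,0]; k=cv2.convexHull(k)[:,0]
    return circ(pts(c,k,z=z)[:,:2])
E
python3 - <<'E'
from h import *
D=np.load('/tmp/wrist1.npz');p=D['p'];d=D['d'];c={k:D[k] for k in D.files}
P=cloud(c,d)
for nm,uv,top,r0 in [('shaft',(222,75),.138,22),('low',(237,237),.079,16.5),('mid',(368,243),.097,31),('tall',(316,355),.116,15.5)]:
    X=pts(c,[uv],z=top)[0]
    R2=np.hypot(P[...,0]-X[0],P[...,1]-X[1])
    t=P[(R2<.045)&(P[...,2]>top-.03)][:,2]
    h=np.percentile(t,90)
    m=(R2<.045)&(abs(P[...,2]-top)<.006)
    print(nm,X[:2].round(4),'z90',h.round(4),'n',m.sum(),outline(c,m,top).round(4))
# gears outlines
hsv=cv2.cvtColor(p,cv2.COLOR_RGB2HSV)
for nm,X,zt in [('low',(.443,-.316),.046),('mid',(.565,-.308),.054),('tall',(.522,-.431),.054)]:
    g=(hsv[...,1]>70)&(hsv[...,0]>12)&(hsv[...,0]<30)
    m=g&(np.hypot(P[...,0]-X[0],P[...,1]-X[1])<.06)&(P[...,2]>.02)&(P[...,2]<.07)
    print(nm,m.sum(),outline(c,m,zt).round(4))
E
```

```text
shaft [ 0.4469 -0.1699] z90 0.1387 n 3384 [ 0.4468 -0.1714  0.0215]
low [ 0.4464 -0.3097] z90 0.2804 n 643 [ 0.4426 -0.3151  0.0169]
mid [ 0.565  -0.3075] z90 0.0965 n 3020 [ 0.5659 -0.3086  0.0304]
tall [ 0.5206 -0.4111] z90 0.1153 n 281 [ 0.5226 -0.4277  0.0146]
low 1917 [ 0.4429 -0.3144  0.0399]
mid 1412 [ 0.5643 -0.3065  0.0384]
tall 1669 [ 0.5218 -0.4265  0.0409]
```

Emit:
{"op": "apply_moves", "data": {
  "targets": "-13 29 0 0;-13 29 0 0;-13 29 0 0;0 0 -30 0;0 0 -40 0;0 0 -30 0;0 0 0 0",
  "hand": 85,
  "newtons": 60
}}

```text
time_s: 1.7
eef_pos: [0.4481, -0.1611, 0.1715]
eef_rot: [-179.9, 0.1, 0.5]
contact_force: [-0.1, 0.3, 0.7]
width: 0.0852
```

Emit:
{"op": "apply_moves", "data": {
  "targets": "-1 -10 0 0;0 0 -25 0;0 0 -25 0;0 0 -4 0;0 0 0 0"
}}

```text
time_s: 2.2
eef_pos: [0.4512, -0.1735, 0.1237]
eef_rot: [179.9, -0.4, 0.7]
contact_force: [0.3, 0.3, 0.7]
width: 0.0851
```

Emit:
{"op": "apply_moves", "data": {
  "targets": "-4 2 -5 0;0 0 0 0;0 0 0 0"
}}

```text
time_s: 2.5
eef_pos: [0.4483, -0.1722, 0.122]
eef_rot: [179.8, -0.6, 0.7]
contact_force: [-0.4, -0.2, 0.4]
width: 0.0847
```

Emit:
{"op": "apply_moves", "data": {
  "targets": "0 0 0 0;0 0 0 0;0 0 0 0;0 0 0 0;0 0 0 0;0 0 0 0;0 0 0 0;0 0 0 0",
  "hand": 30,
  "newtons": 60
}}

```text
time_s: 3.3
eef_pos: [0.4483, -0.1724, 0.1233]
eef_rot: [179.7, -0.6, 0.7]
contact_force: [-1.7, -0.6, 2.2]
width: 0.0429
```

Emit:
{"op": "apply_moves", "data": {
  "targets": "0 0 10 0;0 0 25 0;0 0 30 0;0 0 20 0;2 20 0 0;2 25 0 0;2 30 0 0;2 30 0 0;2 30 0 0;2 20 0 0;2 10 0 0;0 0 0 0"
}}

```text
time_s: 4.5
eef_pos: [0.459, -0.0002, 0.2126]
eef_rot: [180.0, -0.3, 0.6]
contact_force: [0.3, -0.6, -6.2]
width: 0.0432
```

```bash
cat >> h.py <<'E'
def seats(c,p,vmax=420):
    hsv=cv2.cvtColor(p,cv2.COLOR_RGB2HSV)
    y=cv2.inRange(hsv,(20,150,100),(35,255,255)); y[vmax:]=0
    k,l,s,ce=cv2.connectedComponentsWithStats(y); out=[]
    for i in range(1,k):
        if s[i,4]>100:
            v,u=np.where(l==i); out.append((ce[i].round(),s[i,4],circ(pts(c,np.c_[u,v],z=0.012)[:,:2]).round(4)))
    return out
E
python3 - <<'E'
from h import *
c,p,d=cap('wrist','w2.png'); print(r.get_obs()['eef_pos'])
for s in seats(c,p): print(s)
c,p,d=cap('side','s2.png')
for s in seats(c,p): print(s)
E
```

```text
[ 0.45898284 -0.00081571  0.21263045]
(array([285.,  40.]), np.int32(1051), array([0.4652, 0.1341, 0.0342]))
(array([284., 137.]), np.int32(861), array([0.4632, 0.0242, 0.0342]))
(array([ 42., 383.]), np.int32(116), array([0.7703, 0.7698, 0.0435]))
```

View pics/w2.png

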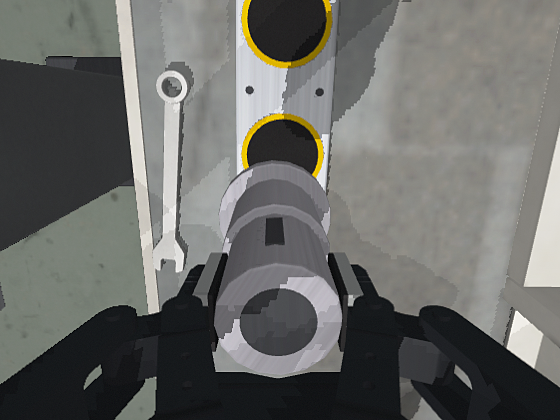

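The picture shows the shaft held upright, with seat d at (284,150) partly hidden behind it. The seat fits agree with the first ones.

Emit:
{"op": "apply_moves", "data": {
  "targets": "4 14 -10 0;0 9 -15 0;0 0 -20 0;0 0 -15 0;0 0 0 0"
}}

```text
time_s: 5.1
eef_pos: [0.4633, 0.0174, 0.1512]
eef_rot: [179.9, -0.3, 0.2]
contact_force: [-0.6, 0.2, -5.5]
width: 0.0429
```

Run:
```python
from h import *
c,p,d=cap('wrist','w3.png'); o=r.get_obs();e=o['eef_pos'];print(e,o['eef_rot'])
P=cloud(c,d); top=e[2]+.138-.1233
for z in (top,):
    m=(np.hypot(P[...,0]-e[0],P[...,1]-e[1])<.03)&(abs(P[...,2]-z)<.005)
    print(m.sum(),outline(c,m,z).round(4))
# bottom-ish collar: top of collar 32
```

```text
[0.46381154 0.01734955 0.15222843] [ 1.79875540e+02 -3.84815712e-01  1.72667336e-01]
13100 [0.4657 0.0222 0.0243]
```

Emit:
{"op": "apply_moves", "data": {
  "targets": "0 6 -6 0;0 0 -6 0;0 0 0 0;0 0 0 0"
}}

```text
time_s: 5.55
eef_pos: [0.4649, 0.0228, 0.1415]
eef_rot: [179.9, -0.6, 0.1]
contact_force: [-0.2, 0.1, -6.1]
width: 0.0428
```

Emit:
{"op": "apply_moves", "data": {
  "targets": "-1.5 0.5 -4 0;0 0 -3 0;0 0 0 0;0 0 0 0"
}}

```text
time_s: 5.95
eef_pos: [0.4638, 0.0233, 0.1354]
eef_rot: [179.9, -0.7, 0.1]
contact_force: [-1.0, -0.6, -5.2]
width: 0.0427
```

Emit:
{"op": "apply_moves", "data": {
  "targets": "-0.5 0 -1.5 0;0 0 -1 0;0 0 0 0;0 0 0 0"
}}

```text
time_s: 6.35
eef_pos: [0.4638, 0.0235, 0.1354]
eef_rot: [179.9, -0.8, 0.1]
contact_force: [-0.5, 0.0, -7.1]
width: 0.0429
```

Emit:
{"op": "apply_moves", "data": {
  "targets": "0 0 -3 0;0 0 -2 0;0 0 0 0"
}}

```text
time_s: 6.65
eef_pos: [0.4645, 0.0236, 0.1357]
eef_rot: [179.9, -1.0, 0.1]
contact_force: [0.0, 0.4, -5.7]
width: 0.0432
```

Run:
```python
from h import *
c,p,d=cap('side'); cv2.imwrite('pics/s4.png',cv2.resize(p[180:340,230:390,::-1],None,fx=4,fy=4))
c,p,d=cap('wrist','w4.png'); print(r.get_obs())
```

```text
{'time_s': 6.75, 'joints': array([ -1.55311386,  14.48739639, 108.33130664,  -0.12988966,
        56.20460245,  -1.60742777]), 'joint_vel': array([ 0.04399276,  0.09431123, -0.14895766,  0.05410279, -0.15611747,
       -0.04804526]), 'joint_torque': array([-2.29596142e-01, -4.79000795e+01, -3.20543110e+01, -1.27745178e-01,
       -5.24253154e-02,  2.76302213e-03]), 'eef_pos': array([0.46458546, 0.02360263, 0.13523477]), 'eef_rot': array([ 1.79863471e+02, -9.73178882e-01,  1.26801774e-01]), 'contact_force': array([-1.42413711,  1.06899456,  5.0866169 ]), 'torque': array([0.2084141 , 0.23895642, 0.02362998]), 'width': 0.042805373368993045}
```

View pics/s4.png

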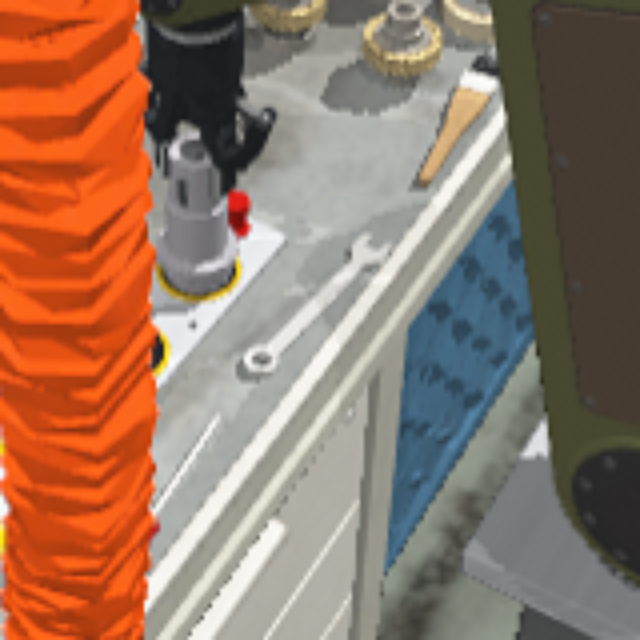

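View pics/w4.png

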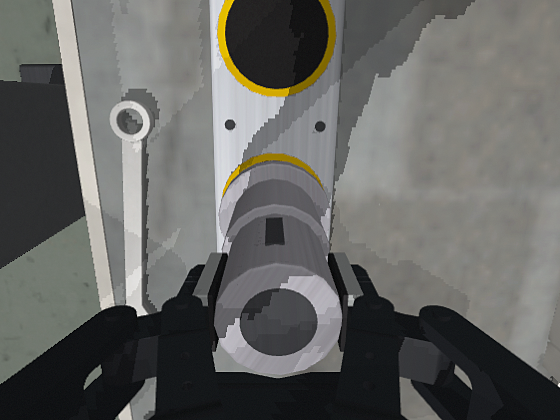

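The shaft is standing on seat d, and the measured height matches contact. Releasing it.

Emit:
{"op": "apply_moves", "data": {
  "targets": "0 0 0 0;0 0 0 0;0 0 0 0;0 0 0 0;0 0 0 0;0 0 20 0;0 0 40 0;0 0 40 0;0 0 0 0",
  "hand": 85
}}

```text
time_s: 7.65
eef_pos: [0.4646, 0.0235, 0.2379]
eef_rot: [179.9, -0.9, 0.1]
contact_force: [0.3, 0.8, -0.3]
width: 0.0854
```

```bash
cat >> h.py <<'E'
def toppos(c,d,xy,top,tol=.005,rad=.045):
    P=cloud(c,d); m=(np.hypot(P[...,0]-xy[0],P[...,1]-xy[1])<rad)&(abs(P[...,2]-top)<tol)
    return m.sum(),outline(c,m,top).round(4)
E
python3 - <<'E'
from h import *
c,p,d=cap('wrist','w5.png'); print(r.get_obs()['eef_pos'],r.get_obs()['eef_rot'])
print(toppos(c,d,(.4633,.0242),.150)); print(toppos(c,d,(.4633,.0242),.044))
for s in seats(c,p): print(s)
c,p,d=cap('side'); print('side',toppos(c,d,(.4633,.0242),.150)); print([s for s in seats(c,p)])
E
```

```text
[0.46383983 0.02348847 0.23551604] [ 1.79867836e+02 -7.57641696e-01  1.13372191e-01]
(np.int64(3799), array([0.4636, 0.0262, 0.0218]))
(np.int64(1289), array([0.4636, 0.0259, 0.0345]))
(array([274.,  52.]), np.int32(1353), array([0.465 , 0.1341, 0.0341]))
(array([269., 146.]), np.int32(245), array([0.4633, 0.0224, 0.0367]))
side (np.int64(102), array([0.4624, 0.0288, 0.022 ]))
[(array([219., 317.]), np.int32(105), array([0.4699, 0.3547, 0.0331])), (array([ 42., 383.]), np.int32(116), array([0.7703, 0.7698, 0.0435]))]
```

View pics/w5.png

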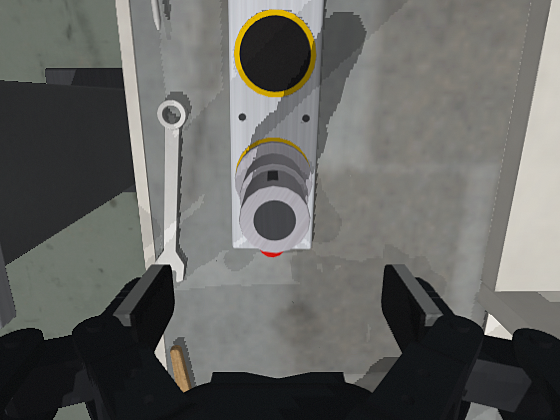

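Shaft at (.4636,.0260) against seat d (.4633,.0242): upright and within 2 mm. Next the tall wheel.

Emit:
{"op": "apply_moves", "data": {
  "targets": "5 -40 0 0;5 -45 0 0;5 -50 0 0;5 -50 0 0;6 -50 0 0;6 -50 0 0;6 -50 0 0;6 -45 0 0;6 -40 0 0;6 -25 0 0;0 0 0 0;0 0 0 0"
}}

```text
time_s: 8.95
eef_pos: [0.5121, -0.4295, 0.2124]
eef_rot: [-179.3, 0.6, 0.3]
contact_force: [0.2, -0.4, 0.3]
width: 0.0852
```

Run:
```python
from h import *
c,p,d=cap('wrist','w6.png'); print(r.get_obs()['eef_pos'],r.get_obs()['eef_rot'])
print(toppos(c,d,(.5226,-.427),.116)); print(toppos(c,d,(.5226,-.427),.054,rad=.05))
```

```text
[ 0.51205882 -0.42920768  0.2123358 ] [-179.25958208    0.64723092    0.2753147 ]
(np.int64(986), array([ 0.5225, -0.4324,  0.0152]))
(np.int64(3825), array([ 0.5227, -0.4328,  0.0381]))
```

View pics/w6.png

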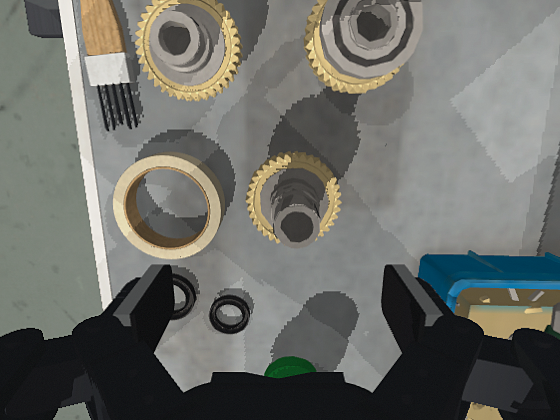

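Emit:
{"op": "apply_moves", "data": {
  "targets": "8 -2 -10 0;2 -1 -25 0;0 0 -20 0;0 0 0 0"
}}

```text
time_s: 9.4
eef_pos: [0.5242, -0.4285, 0.1538]
eef_rot: [-179.2, 0.7, 0.5]
contact_force: [0.2, -0.3, 0.6]
width: 0.0852
```

Emit:
{"op": "apply_moves", "data": {
  "targets": "-1 -4 -15 0;0 0 -15 0;0 0 -6 0;0 0 0 0;0 0 0 0"
}}

```text
time_s: 9.9
eef_pos: [0.5243, -0.4319, 0.1163]
eef_rot: [-179.3, 0.6, 0.6]
contact_force: [1.2, 0.4, -0.2]
width: 0.0853
```

Emit:
{"op": "apply_moves", "data": {
  "targets": "-2 -0.5 -1.5 0;0 0 0 0;0 0 0 0"
}}

```text
time_s: 10.2
eef_pos: [0.5225, -0.4328, 0.1163]
eef_rot: [-179.4, 0.5, 0.6]
contact_force: [1.1, -0.8, -0.4]
width: 0.0849
```

Emit:
{"op": "apply_moves", "data": {
  "targets": "0 0 0 0;0 0 0 0;0 0 0 0;0 0 0 0;0 0 0 0;0 0 0 0;0 0 0 0;0 0 0 0;0 0 0 0",
  "hand": 20
}}

```text
time_s: 11.1
eef_pos: [0.5228, -0.433, 0.1173]
eef_rot: [-179.4, 0.4, 0.6]
contact_force: [0.6, 0.7, 0.4]
width: 0.0292
```

Emit:
{"op": "apply_moves", "data": {
  "targets": "0 0 10 0;0 0 25 0;0 0 40 0;0 0 40 0;0 0 40 0;0 0 15 0;0 10 0 0;0 25 0 0;0 35 0 0;0 40 0 0;0 40 0 0"
}}

```text
time_s: 12.2
eef_pos: [0.5161, -0.2759, 0.282]
eef_rot: [-178.6, 1.5, 0.3]
contact_force: [2.1, 0.1, -7.0]
width: 0.029
```

Emit:
{"op": "apply_moves", "data": {
  "targets": "-2 40 0 0;-3 45 0 0;-5 45 0 0;-5 45 0 0;-5 45 0 0;-5 45 0 0;-5 45 0 0;-5 40 0 0;-5 25 0 0;-3 10 0 0;0 0 0 0;0 0 0 0"
}}

```text
time_s: 13.4
eef_pos: [0.456, 0.134, 0.2651]
eef_rot: [-178.3, 2.9, 0.7]
contact_force: [0.8, -1.9, -5.7]
width: 0.029
```

Emit:
{"op": "apply_moves", "data": {
  "targets": "3 0 -40 0;0 0 -40 0;0 0 0 0;0 0 0 0"
}}

```text
time_s: 13.8
eef_pos: [0.4596, 0.1305, 0.184]
eef_rot: [-178.3, 2.8, 0.4]
contact_force: [0.6, -0.3, -6.6]
width: 0.0293
```

Emit:
{"op": "apply_moves", "data": {
  "targets": "0 0 10 0;0 0 10 0;0 0 10 0;0 0 10 0;0 0 10 0;0 0 10 0;0 0 0 0"
}}

```text
time_s: 14.5
eef_pos: [0.4616, 0.1299, 0.2571]
eef_rot: [-178.2, 2.2, 0.4]
contact_force: [0.3, -0.2, -7.5]
width: 0.029
```

Emit:
{"op": "apply_moves", "data": {
  "targets": "0 0 -8 0;0 0 -8 0;0 0 -8 0;0 0 -8 0;0 0 -8 0;0 0 -8 0;0 0 -8 0;0 0 -8 0;0 0 -8 0;0 0 -8 0;0 0 0 0"
}}

```text
time_s: 15.6
eef_pos: [0.4602, 0.1297, 0.1668]
eef_rot: [-178.2, 2.5, 0.4]
contact_force: [0.1, 0.0, -7.7]
width: 0.0293
```

Emit:
{"op": "apply_moves", "data": {
  "targets": "0 0 8 0;0 0 8 0;0 0 8 0;0 0 8 0;0 0 8 0;0 0 8 0;0 0 8 0;0 0 8 0;0 0 -40 0;0 0 -40 0;0 0 0 0"
}}

```text
time_s: 16.7
eef_pos: [0.4618, 0.13, 0.1598]
eef_rot: [-178.2, 2.0, 0.4]
contact_force: [-0.4, -0.8, -6.4]
width: 0.0295
```

Emit:
{"op": "apply_moves", "data": {
  "targets": "0 0 8 0;0 0 8 0;0 0 8 0;0 0 8 0;0 0 8 0;0 0 8 0;0 0 8 0;0 0 8 0;0 0 -40 0;0 0 -40 0;0 0 0 0"
}}

```text
time_s: 17.8
eef_pos: [0.4648, 0.1307, 0.1588]
eef_rot: [-178.0, 1.2, 0.4]
contact_force: [-1.6, 0.9, -6.6]
width: 0.0293
```

Emit:
{"op": "apply_moves", "data": {
  "targets": "0 8 8 0;0 8 8 0;0 8 8 0;0 8 8 0;0 8 8 0;0 0 0 0"
}}

```text
time_s: 18.4
eef_pos: [0.4669, 0.1756, 0.2106]
eef_rot: [-177.8, 0.7, 0.4]
contact_force: [-0.2, -0.6, -7.3]
width: 0.0291
```

Emit:
{"op": "apply_moves", "data": {
  "targets": "0 -40 -40 0;0 0 0 0;0 0 0 0"
}}

```text
time_s: 18.7
eef_pos: [0.4673, 0.1383, 0.1738]
eef_rot: [-177.8, 0.5, 0.6]
contact_force: [0.2, 0.1, -7.2]
width: 0.0287
```

Emit:
{"op": "apply_moves", "data": {
  "targets": "0 -8 0 0;0 -8 0 0;0 -8 0 0;0 -8 0 0;0 -8 0 0;0 40 0 0;0 0 0 0"
}}

```text
time_s: 19.4
eef_pos: [0.4681, 0.1346, 0.1751]
eef_rot: [-177.8, 0.4, 0.4]
contact_force: [-0.7, -1.1, -6.9]
width: 0.0288
```

Emit:
{"op": "apply_moves", "data": {
  "targets": "-3 -4 -10 0;0 0 -15 0;0 0 -12 0;0 0 0 0;0 0 0 0"
}}

```text
time_s: 19.9
eef_pos: [0.4642, 0.1284, 0.1352]
eef_rot: [-177.8, 0.4, 0.4]
contact_force: [0.2, -0.3, -6.0]
width: 0.0287
```

Run:
```python
from h import *
c,p,d=cap('wrist','w7.png'); o=r.get_obs();print(o['eef_pos'],o['eef_rot'])
b=o['eef_pos'][2]-.1173
P=cloud(c,d)
hsv=cv2.cvtColor(p,cv2.COLOR_RGB2HSV)
for nm,z in (('top',.116+b),('gear',.054+b)):
    m=(np.hypot(P[...,0]-o['eef_pos'][0],P[...,1]-o['eef_pos'][1])<.05)&(abs(P[...,2]-z)<.005)
    print(nm,m.sum(),outline(c,m,z).round(4))
for s in seats(c,p): print(s)
```

```text
[0.4641392  0.12838456 0.13522889] [-177.85232941    0.43573004    0.42110963]
top 3888 [0.4636 0.1374 0.0259]
gear 6724 [0.4629 0.1309 0.038 ]
(array([285.,  55.]), np.int32(1885), array([0.4672, 0.2442, 0.0342]))
(array([288., 165.]), np.int32(736), array([0.465 , 0.1323, 0.0362]))
```

View pics/w7.png

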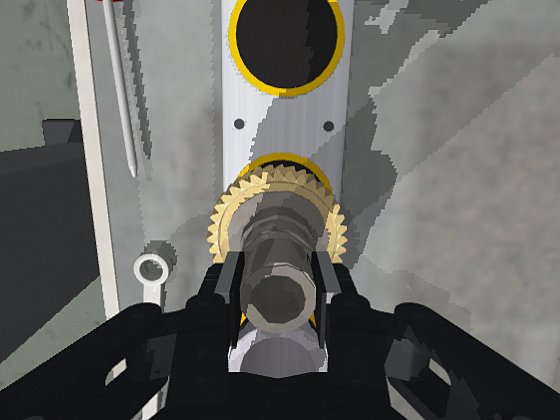

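Emit:
{"op": "apply_moves", "data": {
  "targets": "1 2.5 -4 0;0 0 -3 0;0 0 0 0;0 0 0 0"
}}

```text
time_s: 20.35
eef_pos: [0.467, 0.1322, 0.1314]
eef_rot: [-177.7, 0.1, 0.4]
contact_force: [-0.0, 0.2, -8.0]
width: 0.029
```

Emit:
{"op": "apply_moves", "data": {
  "targets": "-2.5 -2 -3 0;0 0 -2 0;0 0 0 0"
}}

```text
time_s: 20.65
eef_pos: [0.4672, 0.1321, 0.1312]
eef_rot: [-177.4, -0.5, 0.4]
contact_force: [-0.8, 0.4, -7.9]
width: 0.0291
```

Emit:
{"op": "apply_moves", "data": {
  "targets": "-3 -1 6 0;0 0 0 0;0 0 0 0"
}}

```text
time_s: 20.95
eef_pos: [0.4635, 0.1306, 0.137]
eef_rot: [-177.5, -0.4, 0.4]
contact_force: [-0.0, 0.1, -7.5]
width: 0.0293
```

Emit:
{"op": "apply_moves", "data": {
  "targets": "0 -1 -5 0;0 0 -4 0;0 0 0 0"
}}

```text
time_s: 21.25
eef_pos: [0.4656, 0.1305, 0.1305]
eef_rot: [-177.3, -0.8, 0.4]
contact_force: [0.1, 0.5, -7.9]
width: 0.0295
```

Emit:
{"op": "apply_moves", "data": {
  "targets": "0 0 -1 0;0 0 0 0;0 0 0 0;0 0 0 0;0 0 0 0;0 0 0 0",
  "hand": 75
}}

```text
time_s: 21.85
eef_pos: [0.4662, 0.1303, 0.1293]
eef_rot: [-177.3, -0.9, 0.4]
contact_force: [-0.0, 0.3, -0.1]
width: 0.075
```

Emit:
{"op": "apply_moves", "data": {
  "targets": "0 0 15 0;0 0 35 0;0 0 40 0;0 0 20 0;0 0 0 0;0 0 0 0",
  "hand": 85
}}

```text
time_s: 22.45
eef_pos: [0.4649, 0.13, 0.2421]
eef_rot: [-177.3, -0.7, 0.4]
contact_force: [0.8, 0.8, -0.4]
width: 0.0848
```

Run:
```python
from h import *
c,p,d=cap('wrist','w8.png'); print(r.get_obs()['eef_pos'],r.get_obs()['eef_rot'])
print(toppos(c,d,(.465,.134),.128)); print(toppos(c,d,(.465,.134),.066,rad=.05))
for s in seats(c,p): print(s)
```

```text
[0.46484667 0.13002759 0.24191575] [-177.33460492   -0.71516301    0.36319278]
(np.int64(841), array([0.4634, 0.1356, 0.0151]))
(np.int64(3660), array([0.4634, 0.1352, 0.0382]))
(array([278.,  63.]), np.int32(1277), array([0.4673, 0.2441, 0.0341]))
(array([272., 262.]), np.int32(412), array([0.4634, 0.0234, 0.0352]))
```

View pics/w8.png

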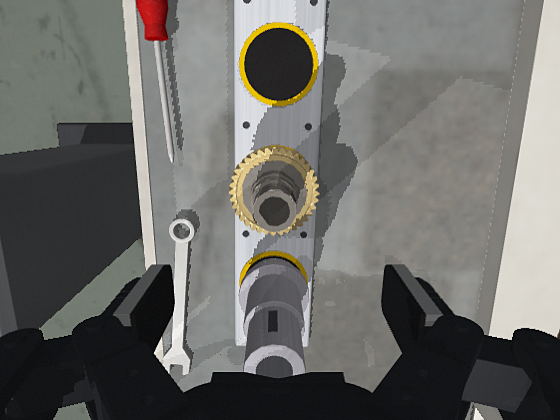

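Tall wheel at (.4634,.1354) against seat c (.4651,.1341): upright, about 2 mm off. Next the mid wheel.

Emit:
{"op": "apply_moves", "data": {
  "targets": "5 -25 2 0;8 -35 2 0;10 -40 2 0;10 -45 2 0;10 -45 2 0;10 -45 2 0;10 -45 2 0;10 -45 2 0;10 -40 2 0;10 -30 0 0;4 -15 0 0;0 0 0 0"
}}

```text
time_s: 23.7
eef_pos: [0.5582, -0.2966, 0.2403]
eef_rot: [-176.8, 0.7, 0.5]
contact_force: [0.3, 0.5, -0.6]
width: 0.0849
```

Run:
```python
from h import *
c,p,d=cap('wrist','w9.png'); print(r.get_obs()['eef_pos'],r.get_obs()['eef_rot'])
print(toppos(c,d,(.565,-.308),.097)); print(toppos(c,d,(.565,-.308),.054,rad=.05))
print(toppos(c,d,(.443,-.315),.079,rad=.03)); print(toppos(c,d,(.443,-.315),.046,rad=.05))
```

```text
[ 0.55806464 -0.29560353  0.24009248] [-176.79375261    0.7259386     0.53106028]
(np.int64(3935), array([ 0.5668, -0.3095,  0.0301]))
(np.int64(1380), array([ 0.5668, -0.3099,  0.0378]))
(np.int64(846), array([ 0.4432, -0.3158,  0.017 ]))
(np.int64(3358), array([ 0.4424, -0.3162,  0.0389]))
```

View pics/w9.png

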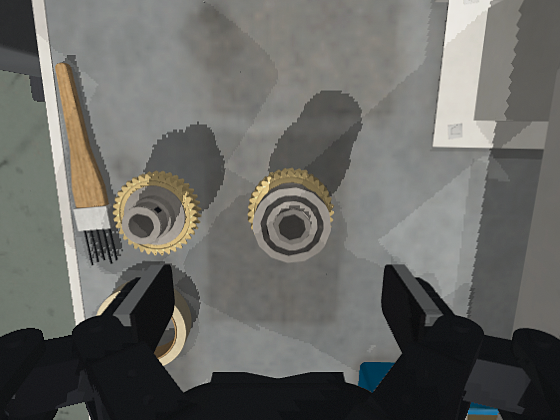

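Emit:
{"op": "apply_moves", "data": {
  "targets": "8 -13 -15 0;0 0 -35 0;0 0 -35 0;0 0 -20 0;0 0 0 0;0 0 0 0"
}}

```text
time_s: 24.35
eef_pos: [0.5653, -0.3023, 0.1292]
eef_rot: [-176.6, 0.9, 0.8]
contact_force: [0.3, 0.1, -0.5]
width: 0.0848
```

Emit:
{"op": "apply_moves", "data": {
  "targets": "1.5 -8 -5 0;0 0 -12 0;0 0 -12 0;0 0 -6 0;0 0 0 0;0 0 0 0"
}}

```text
time_s: 24.95
eef_pos: [0.5678, -0.3108, 0.0944]
eef_rot: [-176.8, 0.7, 0.8]
contact_force: [-0.5, -1.0, 0.1]
width: 0.0849
```

Emit:
{"op": "apply_moves", "data": {
  "targets": "-1 1 -2 0;0 0 0 0;0 0 0 0;0 0 0 0;0 0 0 0;0 0 0 0;0 0 0 0",
  "hand": 50
}}

```text
time_s: 25.65
eef_pos: [0.5672, -0.3099, 0.0934]
eef_rot: [-176.8, 0.6, 0.8]
contact_force: [0.4, -0.5, -1.7]
width: 0.0588
```

Emit:
{"op": "apply_moves", "data": {
  "targets": "0 0 10 0;0 0 25 0;0 0 40 0;0 0 40 0;0 0 40 0;0 0 12 0;0 15 2 0;0 25 2 0;0 35 2 0;-4 40 2 0;-5 45 2 0;-6 45 2 0"
}}

```text
time_s: 26.85
eef_pos: [0.5449, -0.0974, 0.2669]
eef_rot: [-176.3, 1.7, 0.5]
contact_force: [1.3, 0.5, -4.9]
width: 0.059
```

Emit:
{"op": "apply_moves", "data": {
  "targets": "-10 45 2 0;-10 45 2 0;-10 45 2 0;-10 45 2 0;-10 45 2 0;-10 45 2 0;-10 40 2 0;-10 25 0 0;-5 8 0 0;0 0 0 0;0 0 0 0"
}}

```text
time_s: 27.95
eef_pos: [0.4429, 0.2662, 0.2629]
eef_rot: [-176.5, 3.3, 0.9]
contact_force: [0.2, 0.3, -5.0]
width: 0.0592
```

Emit:
{"op": "apply_moves", "data": {
  "targets": "12 -11 -40 0;12 -11 -40 0;0 0 8 0;0 0 8 0;0 0 8 0;0 0 8 0;0 0 8 0;0 0 8 0;0 0 8 0;0 0 -40 0;0 0 -40 0;0 0 0 0"
}}

```text
time_s: 29.15
eef_pos: [0.4704, 0.2404, 0.1679]
eef_rot: [-176.2, 2.5, 0.7]
contact_force: [0.1, -0.7, -4.9]
width: 0.0584
```

Emit:
{"op": "apply_moves", "data": {
  "targets": "0 0 8 0;0 0 8 0;0 0 8 0;0 0 8 0;0 0 8 0;0 0 8 0;0 0 8 0;0 0 8 0;0 0 -40 0;0 0 -40 0;0 0 0 0"
}}

```text
time_s: 30.25
eef_pos: [0.473, 0.2417, 0.1676]
eef_rot: [-175.9, 1.7, 0.7]
contact_force: [-0.3, -0.4, -5.1]
width: 0.0589
```

Emit:
{"op": "apply_moves", "data": {
  "targets": "0 0 8 0;0 0 8 0;0 0 8 0;0 0 8 0;0 0 8 0;0 0 8 0;0 0 8 0;0 0 8 0;0 0 -40 0;0 0 -40 0;0 0 -25 0;0 0 0 0"
}}

```text
time_s: 31.45
eef_pos: [0.4756, 0.2428, 0.1412]
eef_rot: [-175.6, 0.9, 0.7]
contact_force: [-0.0, 0.5, -3.7]
width: 0.059
```

Emit:
{"op": "apply_moves", "data": {
  "targets": "-8 -1 -10 0;0 0 -12 0;0 0 -6 0;0 0 0 0;0 0 0 0"
}}

```text
time_s: 31.95
eef_pos: [0.4701, 0.2427, 0.1169]
eef_rot: [-175.4, 0.6, 0.7]
contact_force: [-0.5, -0.4, -4.9]
width: 0.059
```

Run:
```python
from h import *
c,p,d=cap('wrist','w10.png'); o=r.get_obs();print(o['eef_pos'],o['eef_rot'])
for s in seats(c,p): print(s)
```

```text
[0.47009551 0.24270658 0.11693291] [-175.44406052    0.60645089    0.7231108 ]
(array([280.,  62.]), np.int32(2234), array([0.4693, 0.3542, 0.0342]))
(array([271., 180.]), np.int32(675), array([0.4677, 0.2412, 0.0373]))
```

View pics/w10.png

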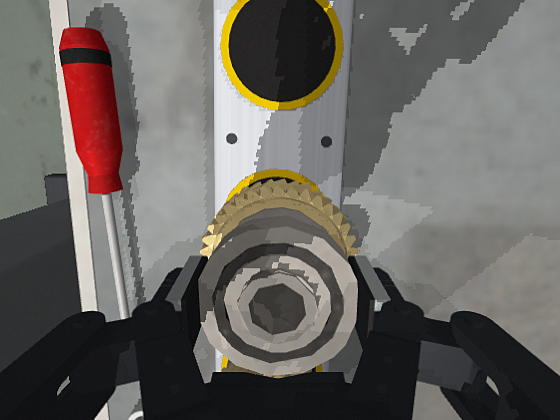

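Emit:
{"op": "apply_moves", "data": {
  "targets": "-4 -1 -3 0;0 0 -5 0;0 0 0 0;0 0 0 0"
}}

```text
time_s: 32.4
eef_pos: [0.4662, 0.2417, 0.1093]
eef_rot: [-175.4, 0.5, 0.7]
contact_force: [-0.0, -0.2, -4.9]
width: 0.0587
```

Emit:
{"op": "apply_moves", "data": {
  "targets": "0 0 -3 0;0 0 -2 0;0 0 0 0"
}}

```text
time_s: 32.7
eef_pos: [0.4668, 0.2427, 0.1057]
eef_rot: [-175.3, 0.4, 0.7]
contact_force: [-0.4, 0.3, -4.5]
width: 0.0591
```

Emit:
{"op": "apply_moves", "data": {
  "targets": "0 0 -1 0;0 0 0 0;0 0 0 0;0 0 0 0;0 0 0 0;0 0 0 0;0 0 15 0;0 0 35 0;0 0 40 0;0 0 30 0;0 0 0 0",
  "hand": 85
}}

```text
time_s: 33.8
eef_pos: [0.4666, 0.2423, 0.229]
eef_rot: [-175.3, 0.4, 0.7]
contact_force: [-0.4, 0.4, -1.3]
width: 0.0848
```

Run:
```python
from h import *
c,p,d=cap('wrist','w11.png'); print(r.get_obs()['eef_pos'],r.get_obs()['eef_rot'])
print(toppos(c,d,(.467,.244),.109)); print(toppos(c,d,(.467,.244),.066,rad=.05))
print(toppos(c,d,(.465,.134),.128)); print(toppos(c,d,(.465,.134),.066,rad=.05))
for s in seats(c,p): print(s)
```

```text
[0.46613808 0.24209423 0.22700812] [-175.34885051    0.53162893    0.68203649]
(np.int64(4800), array([0.4674, 0.2453, 0.0301]))
(np.int64(1439), array([0.4674, 0.2448, 0.0381]))
(np.int64(493), array([0.4635, 0.1398, 0.0137]))
(np.int64(3097), array([0.4634, 0.1362, 0.0385]))
(array([283.,  74.]), np.int32(1301), array([0.4692, 0.354 , 0.0341]))
(array([279., 277.]), np.int32(412), array([0.4652, 0.134 , 0.0348]))
```

View pics/w11.png

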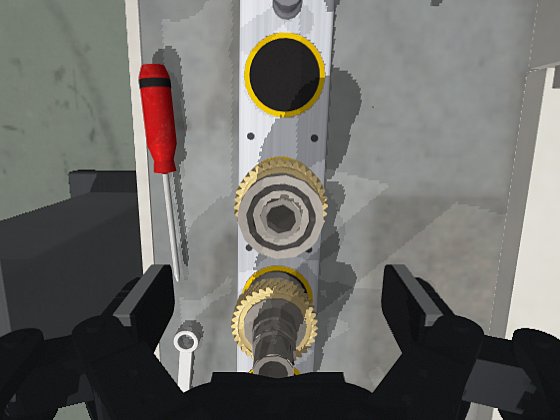

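Mid wheel at (.4674,.2450) against seat b (.4672,.2441): good. Now the low wheel.

Emit:
{"op": "apply_moves", "data": {
  "targets": "0 -25 4 0;0 -35 4 0;0 -45 2 0;0 -45 2 0;0 -45 2 0;0 -45 2 0;0 -45 2 0;0 -45 2 0;0 -45 2 0;0 -45 2 0;0 -45 2 0;0 -30 2 0"
}}

```text
time_s: 35.05
eef_pos: [0.4578, -0.2684, 0.2403]
eef_rot: [-175.1, 1.6, 1.1]
contact_force: [-0.4, 1.0, -0.4]
width: 0.0852
```

Emit:
{"op": "apply_moves", "data": {
  "targets": "-5 -30 0 0;-5 -15 0 0;0 0 0 0;0 0 0 0"
}}

```text
time_s: 35.45
eef_pos: [0.4456, -0.3173, 0.2348]
eef_rot: [-174.8, 2.0, 0.8]
contact_force: [0.4, 1.2, 0.3]
width: 0.0853
```

Run:
```python
from h import *
c,p,d=cap('wrist','w12.png'); print(r.get_obs()['eef_pos'],r.get_obs()['eef_rot'])
print(toppos(c,d,(.443,-.3158),.079,rad=.03)); print(toppos(c,d,(.443,-.3158),.046,rad=.05))
```

```text
[ 0.44567343 -0.31707543  0.2348805 ] [-174.79409866    1.95991695    0.85452981]
(np.int64(823), array([ 0.4423, -0.3159,  0.0165]))
(np.int64(3930), array([ 0.4421, -0.3162,  0.0389]))
```

View pics/w12.png

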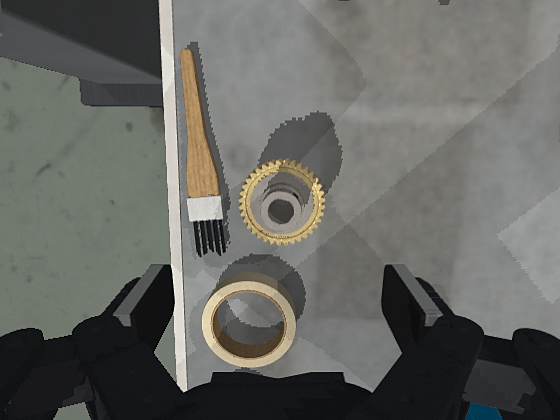

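Emit:
{"op": "apply_moves", "data": {
  "targets": "-3 0 -30 0;0 0 -35 0;0 0 8 0;0 0 8 0;0 0 8 0;0 0 8 0;0 0 8 0;0 0 8 0;0 0 8 0;0 0 -40 0;0 0 -40 0;0 0 0 0"
}}

```text
time_s: 36.7
eef_pos: [0.4465, -0.3137, 0.1592]
eef_rot: [-175.4, 1.2, 1.2]
contact_force: [-0.6, 0.3, 0.5]
width: 0.085
```

Emit:
{"op": "apply_moves", "data": {
  "targets": "0 0 8 0;0 0 8 0;0 0 8 0;0 0 8 0;0 0 8 0;0 0 8 0;0 0 8 0;0 0 -40 0;0 0 -40 0;-5 -3 -25 0;0 0 0 0"
}}

```text
time_s: 37.8
eef_pos: [0.4437, -0.3186, 0.1245]
eef_rot: [-176.0, 0.6, 1.2]
contact_force: [-0.2, 0.3, -0.2]
width: 0.0849
```

Emit:
{"op": "apply_moves", "data": {
  "targets": "-1.5 1 -12 0;0 0 -12 0;0 0 -8 0;0 0 -4 0;0 0 0 0;0 0 0 0"
}}

```text
time_s: 38.4
eef_pos: [0.4441, -0.3184, 0.09]
eef_rot: [-176.2, 0.3, 1.2]
contact_force: [0.2, -0.8, -0.6]
width: 0.0853
```

Emit:
{"op": "apply_moves", "data": {
  "targets": "-2.5 1 -5 0;0 0 0 0;0 0 0 0"
}}

```text
time_s: 38.7
eef_pos: [0.4417, -0.3176, 0.0855]
eef_rot: [-176.2, 0.3, 1.2]
contact_force: [0.0, 0.2, -0.1]
width: 0.0849
```

Emit:
{"op": "apply_moves", "data": {
  "targets": "0 0 0 0;0 0 0 0;0 0 0 0;0 0 0 0;0 0 0 0;0 0 0 0;0 0 0 0;0 0 0 0;0 0 0 0",
  "hand": 20,
  "newtons": 70
}}

```text
time_s: 39.6
eef_pos: [0.4419, -0.3178, 0.0862]
eef_rot: [-176.3, 0.2, 1.2]
contact_force: [-0.4, 0.8, 0.8]
width: 0.0307
```

Emit:
{"op": "apply_moves", "data": {
  "targets": "0 0 10 0;0 0 15 0;0 0 20 0;0 0 0 0"
}}

```text
time_s: 40.0
eef_pos: [0.4408, -0.3168, 0.1317]
eef_rot: [-176.1, 0.4, 1.2]
contact_force: [0.6, -1.4, -6.0]
width: 0.0301
```

Run:
```python
from h import *
c,p,d=cap('wrist','w13.png'); o=r.get_obs(); print(o['eef_pos'],o['eef_rot'],o['contact_force'],o['width'])
```

```text
[ 0.44020691 -0.31633878  0.13007437] [-175.98410435    0.5338229     1.18922724] [ 0.62147431 -0.21984778 -7.33601055] 0.029909635126207694
```

View pics/w13.png

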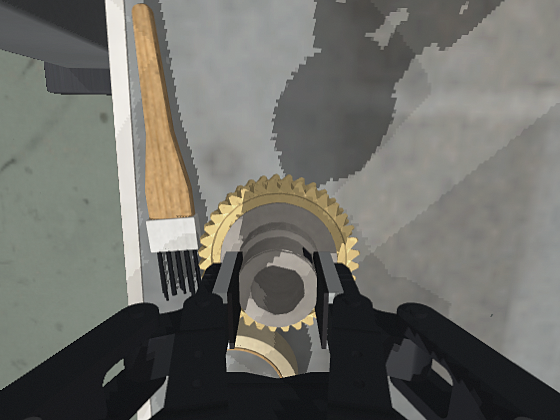

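Emit:
{"op": "apply_moves", "data": {
  "targets": "0 0 25 0;0 0 40 0;0 0 40 0;0 0 25 0;8 20 2 0;12 30 2 0;12 35 2 0;12 40 2 0;12 40 2 0;10 40 2 0;8 40 2 0;5 40 2 0"
}}

```text
time_s: 41.25
eef_pos: [0.5154, -0.0223, 0.265]
eef_rot: [-175.3, 1.7, 0.7]
contact_force: [0.4, -0.8, -6.1]
width: 0.0307
```

Emit:
{"op": "apply_moves", "data": {
  "targets": "0 40 3 0;0 40 3 0;0 40 3 0;-2 40 3 0;-2 40 3 0;-4 40 3 0;-5 40 3 0;-5 35 2 0;-5 20 0 0;0 5 0 0;0 0 0 0;0 0 0 0"
}}

```text
time_s: 42.45
eef_pos: [0.4858, 0.3352, 0.271]
eef_rot: [-175.7, 3.0, 1.0]
contact_force: [0.2, 0.2, -5.5]
width: 0.0304
```

Emit:
{"op": "apply_moves", "data": {
  "targets": "-9 8 -40 0;-9 7 -40 0;0 0 -30 0;0 0 8 0;0 0 8 0;0 0 8 0;0 0 8 0;0 0 8 0;0 0 8 0;0 0 8 0;0 0 8 0;0 0 0 0"
}}

```text
time_s: 43.65
eef_pos: [0.4718, 0.3453, 0.2367]
eef_rot: [-175.4, 2.3, 0.6]
contact_force: [-0.8, 0.1, -6.7]
width: 0.0307
```

Emit:
{"op": "apply_moves", "data": {
  "targets": "0 0 -40 0;0 0 -35 0;0 0 8 0;0 0 8 0;0 0 8 0;0 0 8 0;0 0 8 0;0 0 8 0;0 0 8 0;0 0 8 0;0 0 0 0"
}}

```text
time_s: 44.75
eef_pos: [0.4733, 0.3465, 0.2387]
eef_rot: [-175.1, 1.8, 0.6]
contact_force: [0.4, -0.4, -6.9]
width: 0.0305
```

Emit:
{"op": "apply_moves", "data": {
  "targets": "0 0 -40 0;0 0 -35 0;0 0 8 0;0 0 8 0;0 0 8 0;0 0 8 0;0 0 8 0;0 0 8 0;0 0 8 0;0 0 8 0;0 0 0 0"
}}

```text
time_s: 45.85
eef_pos: [0.4749, 0.3475, 0.2408]
eef_rot: [-174.7, 1.1, 0.6]
contact_force: [-0.0, 0.1, -6.2]
width: 0.0307
```

Emit:
{"op": "apply_moves", "data": {
  "targets": "-3 1 -35 0;0 0 -40 0;0 0 -30 0;0 0 -10 0;0 0 0 0;0 0 0 0"
}}

```text
time_s: 46.45
eef_pos: [0.4719, 0.3486, 0.1242]
eef_rot: [-174.6, 1.0, 0.6]
contact_force: [0.3, 0.4, -4.9]
width: 0.0305
```

Emit:
{"op": "apply_moves", "data": {
  "targets": "-2 1 -10 0;0 0 -8 0;0 0 0 0;0 0 0 0"
}}

```text
time_s: 46.85
eef_pos: [0.471, 0.3506, 0.1084]
eef_rot: [-174.5, 0.7, 0.6]
contact_force: [-0.7, -0.1, -6.1]
width: 0.0303
```

Run:
```python
from h import *
c,p,d=cap('wrist','w14.png'); o=r.get_obs();e=o['eef_pos'];print(e,o['eef_rot'])
P=cloud(c,d);b=e[2]-.0862
hsv=cv2.cvtColor(p,cv2.COLOR_RGB2HSV)
m=(hsv[...,1]>60)&(np.hypot(P[...,0]-e[0],P[...,1]-e[1])<.055)&(abs(P[...,2]-.046-b)<.008)
print(outline(c,m,.046+b).round(4))
for s in seats(c,p): print(s)
```

```text
[0.47102643 0.35053806 0.10839148] [-174.46346792    0.73056603    0.59762928]
[0.4703 0.3535 0.0387]
(array([277., 176.]), np.int32(374), array([0.4692, 0.3514, 0.0378]))
(array([274., 346.]), np.int32(907), array([0.4677, 0.2455, 0.0338]))
```

View pics/w14.png

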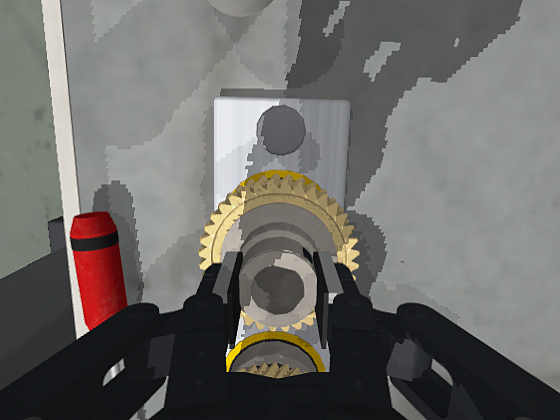

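Emit:
{"op": "apply_moves", "data": {
  "targets": "-2 0 -5 0;0 0 -4 0;0 0 0 0;0 0 0 0"
}}

```text
time_s: 47.3
eef_pos: [0.469, 0.3506, 0.0992]
eef_rot: [-174.4, 0.7, 0.6]
contact_force: [0.1, -0.8, -6.5]
width: 0.0303
```

Emit:
{"op": "apply_moves", "data": {
  "targets": "0.5 0 -2 0;0 0 -1 0;0 0 0 0"
}}

```text
time_s: 47.6
eef_pos: [0.4698, 0.352, 0.0987]
eef_rot: [-174.3, 0.6, 0.6]
contact_force: [-0.6, -0.4, -5.9]
width: 0.0304
```

Emit:
{"op": "apply_moves", "data": {
  "targets": "0 0 0 0;0 0 0 0;0 0 0 0;0 0 0 0;0 0 0 0;0 0 0 0;0 0 15 0;0 0 35 0;0 0 40 0;0 0 30 0;0 0 0 0;0 0 0 0",
  "hand": 85
}}

```text
time_s: 48.8
eef_pos: [0.4704, 0.3519, 0.2299]
eef_rot: [-174.1, 0.3, 0.6]
contact_force: [1.1, -0.2, 0.4]
width: 0.0847
```

Run:
```python
from h import *
c,p,d=cap('wrist','w15.png'); print(r.get_obs()['eef_pos'],r.get_obs()['eef_rot'])
print(toppos(c,d,(.469,.354),.091,rad=.03)); print(toppos(c,d,(.469,.354),.058,rad=.05))
for s in seats(c,p): print(s)
```

```text
[0.47054861 0.3519797  0.22997101] [-174.07155421    0.25215164    0.56428626]
(np.int64(927), array([0.4697, 0.3568, 0.0165]))
(np.int64(4395), array([0.4696, 0.3565, 0.0389]))
(array([275., 282.]), np.int32(421), array([0.4676, 0.2438, 0.0348]))
```

View pics/w15.png

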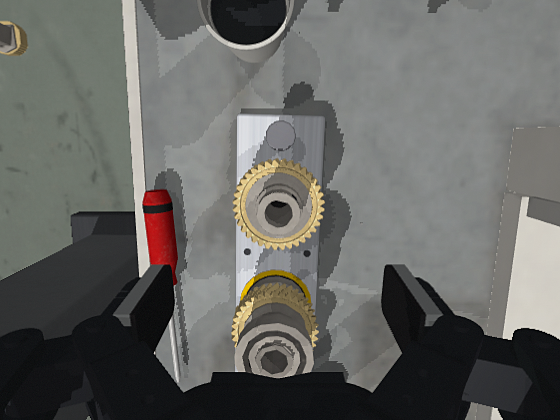

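Low wheel at (.4696,.3565) against seat a (.4693,.3541): about 2.4 mm off and upright. I move the arm clear and check from the fixed cameras.

Emit:
{"op": "apply_moves", "data": {
  "targets": "5 -25 5 0;5 -40 4 0;5 -45 3 0;5 -45 3 0;5 -45 3 0;5 -45 3 0;5 -45 3 0;0 -45 3 0;0 -45 3 0;0 -45 3 0;0 -45 3 0;0 -45 3 0"
}}

```text
time_s: 50.05
eef_pos: [0.4988, -0.1785, 0.2589]
eef_rot: [-174.1, 1.4, 1.0]
contact_force: [0.4, 1.0, 0.8]
width: 0.085
```

Emit:
{"op": "apply_moves", "data": {
  "targets": "0 -45 3 0;0 -45 3 0;0 -30 0 0;0 -10 0 0;0 0 0 0;0 0 0 0"
}}

```text
time_s: 50.65
eef_pos: [0.4957, -0.3173, 0.2588]
eef_rot: [-173.7, 1.8, 0.7]
contact_force: [0.1, 0.7, -0.3]
width: 0.0851
```

Run:
```python
from h import *
print(r.get_obs()['eef_pos'])
c,p,d=cap('scene'); cv2.imwrite('pics/sc16.png',cv2.resize(p[150:290,130:330,::-1],None,fx=4,fy=4))
S={'a':(.4693,.3541,.091,.058),'b':(.4672,.2441,.109,.066),'c':(.4651,.1341,.128,.066),'d':(.4633,.0242,.150,.044)}
c2,p2,d2=cap('side','sd16.png')
for n,cc,dd in (('scene',c,d),('side',c2,d2)):
    for k,(x,y,t,g) in S.items():
        try: print(n,k,toppos(cc,dd,(x,y),t,tol=.007),toppos(cc,dd,(x,y),g,tol=.007,rad=.05))
        except Exception as e: print(n,k,'-')
```

```text
[ 0.49565221 -0.31727435  0.25883106]
scene a (np.int64(38), array([0.4686, 0.359 , 0.0177])) (np.int64(130), array([0.4719, 0.3595, 0.0391]))
scene b (np.int64(139), array([0.4665, 0.2441, 0.0308])) (np.int64(92), array([0.4652, 0.243 , 0.0373]))
scene c -
scene d -
side a (np.int64(84), array([0.4696, 0.3582, 0.0177])) (np.int64(312), array([0.4703, 0.3565, 0.0392]))
side b -
side c -
side d (np.int64(109), array([0.4621, 0.0303, 0.0225])) (np.int64(127), array([0.4618, 0.0301, 0.0352]))
```

View pics/sc16.png

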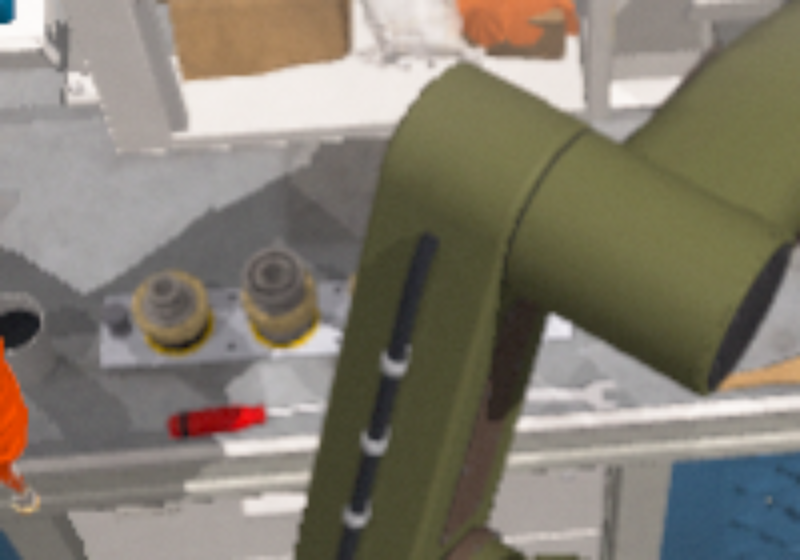

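View pics/sd16.png

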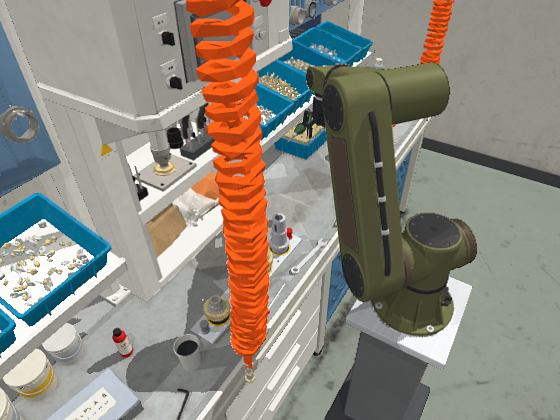

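Emit:
{"op": "apply_moves", "data": {
  "targets": "-5 35 3 0;-5 45 3 0;-5 45 3 0;-5 45 3 0;-5 45 2 0;-5 25 0 0;0 15 0 0;0 0 0 0;0 0 0 0"
}}

```text
time_s: 51.65
eef_pos: [0.4613, -0.0433, 0.275]
eef_rot: [-173.7, 1.6, 1.5]
contact_force: [-0.6, -0.3, 0.0]
width: 0.0852
```

```bash
cat > chk.py <<'E'
from h import *
import sys
c,p,d=cap('wrist',sys.argv[1]); print(r.get_obs()['eef_pos'],r.get_obs()['eef_rot'],c['xyz'])
S={'a':(.4693,.3541,.091,.058),'b':(.4672,.2441,.109,.066),'c':(.4651,.1341,.128,.066),'d':(.4633,.0242,.150,.044)}
for k,(x,y,t,g) in S.items():
    try: print(k,toppos(c,d,(x,y),t),toppos(c,d,(x,y),g,rad=.05))
    except Exception as e: print(k,'-')
for s in seats(c,p): print(s)
E
python3 chk.py w17.png
```

```text
[ 0.46134029 -0.04350798  0.27493237] [-173.70716169    1.57482867    1.43003162] [0.46255465 0.01620061 0.39935757]
a -
b -
c -
d (np.int64(3181), array([0.4636, 0.0252, 0.0216])) (np.int64(776), array([0.4636, 0.0252, 0.0345]))
(array([294.,  52.]), np.int32(326), array([0.4649, 0.1361, 0.0362]))
```

View pics/w17.png

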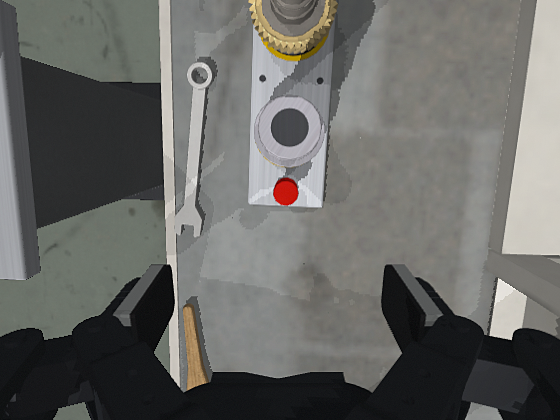

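Emit:
{"op": "apply_moves", "data": {
  "targets": "0 35 0 0;0 40 0 0;0 25 0 0;0 0 0 0;0 0 0 0"
}}

```text
time_s: 52.2
eef_pos: [0.4617, 0.0564, 0.2745]
eef_rot: [-173.7, 1.6, 1.1]
contact_force: [0.3, -0.2, 0.2]
width: 0.0852
```

```bash
python3 chk.py w18.png
```

```text
[0.46168454 0.05618448 0.27449826] [-173.73281458    1.60153695    1.10596376] [0.46334236 0.11589014 0.39887233]
a -
b (np.int64(421), array([0.4675, 0.2396, 0.0283])) (np.int64(1554), array([0.4676, 0.2418, 0.0372]))
c (np.int64(696), array([0.4633, 0.1348, 0.0148])) (np.int64(3804), array([0.4634, 0.1349, 0.0382]))
d (np.int64(2649), array([0.4637, 0.0263, 0.0218])) (np.int64(1005), array([0.4637, 0.0262, 0.0345]))
(array([292.,  40.]), np.int32(374), array([0.4674, 0.2457, 0.0359]))
(array([284., 200.]), np.int32(239), array([0.4635, 0.0222, 0.0365]))
```

Emit:
{"op": "apply_moves", "data": {
  "targets": "0 35 2 0;0 45 2 0;0 45 2 0;0 45 2 0;0 35 2 0;0 10 0 0;0 0 0 0;0 0 0 0"
}}

```text
time_s: 53.05
eef_pos: [0.4646, 0.2693, 0.2839]
eef_rot: [-173.8, 1.6, 0.3]
contact_force: [0.1, -0.6, 0.5]
width: 0.085
```

```bash
python3 chk.py w19.png
```

```text
[0.46468379 0.26906185 0.2839073 ] [-173.83771342    1.63662952    0.25754747] [0.46725998 0.32897171 0.40816919]
a (np.int64(717), array([0.4695, 0.3561, 0.0163])) (np.int64(3704), array([0.4694, 0.3559, 0.0388]))
b (np.int64(3122), array([0.4674, 0.2456, 0.0301])) (np.int64(1130), array([0.4674, 0.2449, 0.038 ]))
c (np.int64(532), array([0.4636, 0.1373, 0.0155])) (np.int64(2245), array([0.4636, 0.1361, 0.0385]))
d -
(array([288., 188.]), np.int32(132), array([0.4673, 0.2409, 0.038 ]))
(array([287., 287.]), np.int32(316), array([0.4655, 0.1337, 0.0349]))
```

View pics/w19.png

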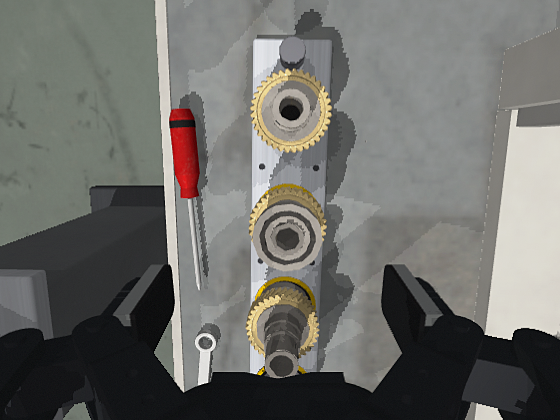

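All four parts are upright and within about 2 mm of their seat centres. The gripper is open and well clear, so I hand the job in.

```bash
python3 -c "
from h import *
print(order.finish_job()); print(r.get_obs()['time_s'])"
```

```text
the job is handed in; nothing more can be done
None
the job is handed in; nothing more can be done
```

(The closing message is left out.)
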